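Set and lock the microscope lamp, then hold its shutter half open

ROBOT

A 6-joint arm with a two-finger parallel gripper is mounted at the origin on the work surface. World frame = base frame: x ahead of the robot, y to its left, z up, the work surface at z = 0. Lengths are in m, angles in degrees, forces in N, time in s.
With the tool pointing down it reaches from about 0.35 to 0.875 m from the base axis. Payload 4.2 kg.
Tool frame: the origin (TCP) lies between the finger pads, 19 mm behind the fingertips; this is the grasp point; z points along the fingers, y is the line along which they close (so a half turn about z gives the same grasp; the last joint's range is limited). The gripper opens to 87 mm and grips with 3 to 60 N. Pads are 19 mm wide; open, the fingers measure 117 mm over their backs; the gripper's body (75 mm by 190 mm) begins 51 mm behind the grasp point.
Start: joints at [85.29, 22.042, 0.453, 0, -68.411, -14.817], TCP at [0.209, 0.589, 0.241] pointing down, gripper open.
Joint ranges: [-179.83, 179.83], [-69.29, 118.12], [-61.27, 80.66], [-181.25, 117.63], [-171.15, -9.14], [-177.46, 177.46]. Speed limits (degrees/s): [159.86, 159.86, 180, 180, 180, 180].

INTERFACE

Orientations are given as a 3x3 rotation matrix whose columns are the frame's x, y, z axes.
In Python, from station import r, imaging, models gives the robot as it stands. The module is installed in compiled form; this text tells all that it offers.
- The arm moves only by the tool apply_moves, never from a script. Its argument "moves" is a list of rows, each a list of 2 entries, a list of its own where there are three numbers: the shift along the tool's x, y, z in m, then the turn about the tool's z in degrees. A call has 1 to 5 rows; each row shifts and turns the commanded pose from where the row before left it, along the tool's axes as they then stand; what a row does not reach is not made up. A row lasts 1/12 s, in which the tool goes at most 41.7 mm and 7.16 degrees, less where a joint would pass 70% of its speed; a pose out of reach is approached as far as the arm can. A call is refused whole if a number of a shift passes 0.0417 or a number of a turn 7.16, either way. A call with a gripper value outside its range is refused whole. "hand" is the finger opening in m, from 0 to 0.087, set as the call begins (left out, the last holds). The fingers move at their own pace and stop on an object; the grip force is fixed at half the most. Time passes only in rows, so rows that do not move let the fingers close. It gives the time, the measured TCP pose, the force, the opening and the grip force at its end, in the units of the state.
- r.sense(): the state, without advancing time (a new reading comes with each control period).
- imaging.capture(name): name is "scene" or "top" or "wrist"; returns a dict with "frame" (480x640x3 uint8, blue, green, red), "intrinsics" (3x3 intrinsics, pixels), "eye" and "orientation" of the camera in the world. Camera axes: x right, y down, z forward; pixel columns grow to the right and rows downward; lengths in m; the calibration is good to about 2 mm. A picture is of the moment at which its call begins. There is no depth.
- r.finish_job(): hands the job in; it is judged then, once.
Trained networks look in a picture, given as the dict that the camera call returned (one of the last four; its "shot" number tells which), for a name from the list of things; names that differ only in an ending like _2 or _b are one class to them, and where a whole thing is asked for, a point or a joint stands for the part that bears it (a point fixed in the world has none). Each returns a list of dicts, best first, with "confidence" (0 to 1); they miss things now and then, are a little off and sometimes report something else, mostly with a low value. They report only what shows in the picture. A call takes as long as a camera call.
- models.cut_out(picture, target): "region" (480x640 bool, what is visible of it) and "extent" ([left, top, width, height] as shares, 0 to 1, of the picture: columns of its width, rows of its height, round what is visible of it).
- models.place_of(picture, target): "at" ([column, row] as shares, 0 to 1, of the picture: columns of its width, rows of its height: a listed point, or the origin of a listed thing).
The state is a dict: "time_s": time; "joints": joint angles; "joint_velocities": joint speeds; "effort": joint torques, N m; "tcp_pos": TCP position; "ee_rot": TCP orientation; "wrist_force": force on the tool from outside, world axes, zero at the start; "moment": the same for the moment, N m; "gripper_width": opening from 0.0 (shut) to 1.0 (fully open); "gripper_force": force on a finger pad.
Only numpy, scipy, OpenCV 4.12 (cv2) and the standard library are available. Lean on these libraries where they do the work, as an engineer would, in place of code of your own. Each camera call takes 0.05 s, during which the arm holds its last target. There are 200 camera calls.

TASK

On the white lamp supply, turn the brightness knob clockwise until its pointer meets the bold mark, then slide the forked lock fully home over the pointer. Only then slide the sprung shutter on the grey lamp house to its half line, so that half of the round port is uncovered (never nearly or fully open), and finish while still holding it there against its spring: do not let go at the end. Leave the slide box, bottle and tube rack where they stand.

Things in the scene. Friction and masses are not known exactly. Their poses are not given: they have to be found in the camera images.
- supply: White lamp supply, a fixed box 150 (x) x 210 (y) x 70 mm high; origin at the centre of its underside, z up. Left or right of the lamp house, turned up to 0.35 rad. On its top: the knob, axis at x 0, y +45 mm, and on its -y side the lock, sliding along y at x 0 between two aluminium rails (6 mm high, x +-19 mm).
- knob (a joint): Knob angle (rad), 0 to 2.8, growing clockwise from above. At 2.0 the pointer (white strip on top of one end of the bar) points along the supply's -y, at the bold mark and the lock; no stop there. Starts between 0.6 and 1.5, so turn clockwise by 0.5 to 1.4. Friction 0.04 N m; it stays where left.
- knob_grip (a point): Point on the knob's axis, 7 mm under the top of its upright bar grip (49 long, 14 thick, 32 mm tall, 12 to 44 mm above the supply's top), on a black disc of radius 26 mm. TCP height for a pinch from above. Turns with the knob: x along the bar, pointer on the -x end.
- mark (a point): Centre of the bold black mark, a line 12 mm long, 4 mm wide on the supply's top, 42 mm from the knob's axis towards the lock. The other ticks round the knob are thin and grey.
- lock (a joint): Lock travel (m), 0 (open, at the start) to 0.048 (fully home, against its stop), growing along the supply's +y, towards the knob. Steel carriage 31 (x) x 30 (y) x 26 mm high; its two prongs, 21 mm apart, reach 28 mm ahead and straddle the bar's pointer end; they jam on the bar if the knob is over about 0.15 rad off the mark. Friction 1.5 N; stays where left.
- lock_grip (a point): Grip point in the lock's black block, 16 (x) x 20 (y) x 36 mm tall, on the carriage; 10 mm under the block's top, 52 mm above the supply's top. 103 mm from the knob's axis with the lock open, 55 mm when home. Axes as the supply's. Best pinched across x.
- lamphouse: Grey lamp house, a fixed box 160 (x) x 220 (y) x 80 mm high; origin at the centre of its underside, z up; turned up to 0.35 rad. A round white frosted port, 50 mm wide (x 0, y -50 mm), lies in its top under the steel shutter, which slides along y between aluminium rails (10 mm high, x +-41 mm). A 12 mm high bridge ends the track at y +88 mm.
- shutter (a joint): Shutter travel (m), 0 (shut, at the start) to 0.060 (fully open), growing along the lamp house's +y; half is 0.030. Steel plate 70 (x) x 60 (y) x 5 mm. A spring pulls it shut with 3 N at 0, rising by 1.8 N per 10 mm: 8.4 N at half. Flies shut if let go.
- tab_grip (a point): Grip point in the shutter's black upright tab, 30 (x) x 12 (y) x 38 mm tall, on the plate; 14 mm under the tab's top, 111 mm above the bench; moves with the shutter. 18 mm from the plate's centre towards +y. Axes as the lamp house's. Best pinched across y (fingers closing along the travel).
- half_line (a point): Middle of the half line, the longest of three black lines on the lamp house's top beside the +x rail (short ones: shut, fully open). The small steel finger at the plate's leading (+y) edge points at it when the shutter is half open.
- slide_box: Closed blue slide box, 60 x 100 x 35 mm, loose, near the robot; origin at the centre of its underside. Leave alone.
- bottle: White bottle with blue cap, 64 mm across, 130 mm tall, loose, beyond the units; origin at the centre of its underside. Leave alone.
- tube_rack: Yellow tube rack, 60 x 150 x 48 mm (80 mm with its three blue-capped tubes), loose, beyond the units; origin at the centre of its underside. Leave alone.

How it is judged (in metres and radians):
On the way, in this order (a step that is already met when the one before it is completed fails the run):
1. the knob's pointer is at the mark, the lock still open (value of joint knob between 1.85 and 2.15 rad and value of joint lock below 0.015 m), for 0.2 s.
2. the lock is fully home over the pointer, the knob still at the mark (value of joint knob between 1.85 and 2.15 rad and value of joint lock above 0.043 m), for 0.2 s.
3. the shutter is held at half travel (value of joint shutter between 0.024 and 0.036 m and contact force between the fingers and shutter above 3 N), for 0.5 s.
At the end, for the whole second after the job is handed in: The program has ended with the fingers still holding the shutter (contact force with its tab above 3 N), at rest at half travel, 30 mm within 6 mm; the lock is home (within 5 mm of its stop) and the knob is within 0.15 rad of the mark (all of step 2 and all of step 3 and velocity of joint shutter between -0.005 and 0.005 m/s); the arm keeps its last pose, push and grip.
It fails at once if the shutter opened (by more than 10 mm) before the lock is home (value of joint shutter above 0.01 m and value of joint lock below 0.043 m).
It fails at once if the shutter nearly or fully open (beyond 45 mm) (value of joint shutter above 0.045 m).
It fails at once if the slide box moved by more than 20 mm (distance of slide_box from where it was at the start of the episode above 0.02 m).
It fails at once if the bottle moved by more than 20 mm (distance of bottle from where it was at the start of the episode above 0.02 m).
It fails at once if the tube rack moved by more than 20 mm (distance of tube_rack from where it was at the start of the episode above 0.02 m).
It also fails if it takes over 54 s, if anything falls off the work surface, if the arm or the gripper's body presses on something with over 40 N, if the wrist force passes 120 N, or if a joint passes its speed limit or range.

## Working session

There is one attempt and no reset: what is moved stays moved. The work goes in short steps, Python scripts to look and compute and a tool call to move; the robot and the scene stay as the last step left them, time stands still between calls to the robot, and variables do not carry over. Pictures are saved under pics/ and viewed, at most 10 in all, crops included, and the job is handed in when it is done.

Besides the shell and the picture viewer there is one more tool, called after "Emit:" by a JSON object that holds its "method" and its "body". apply_moves: Moves the arm, as the interface text tells. Its arguments: {"type":"object","properties":{"moves":{"type":"array"},"hand":{"type":"number"}},"required":["moves"]}

```bash
mkdir -p pics
cat > h.py <<'E'
import numpy as np, cv2
from station import r, imaging, models
def ray(p,uv):
    K=np.array(p["intrinsics"]);R=np.array(p["orientation"]);d=R@np.linalg.inv(K)@np.array([uv[0],uv[1],1.]);return np.array(p["eye"]),d
def at_z(p,uv,z):
    e,d=ray(p,uv);return e+d*(z-e[2])/d[2]
def proj(p,X):
    K=np.array(p["intrinsics"]);R=np.array(p["orientation"]);c=K@(R.T@(np.array(X)-np.array(p["eye"])));return c[:2]/c[2]
Z=dict(supply=0,knob_grip=.107,mark=.07,lock_grip=.122,lamphouse=0,tab_grip=.111,half_line=.08,slide_box=0,bottle=0,tube_rack=0)
def locate(p,names=Z):
    o={}
    for n in names:
        l=models.place_of(p,n)
        if l:
            uv=np.array(l[0]["at"])*[640,480];o[n]=at_z(p,uv,Z[n]);print(n,round(l[0]["confidence"],2),uv.round(1),o[n].round(4))
        else: print(n,None)
    return o
E
python3 - <<'E'
from h import *
s=r.sense();print(s["time_s"],s["tcp_pos"],np.round(s["ee_rot"],3).tolist())
for c in("top","scene"):
    p=imaging.capture(c);cv2.imwrite(f"pics/{c}0.png",p["frame"]);print(c,np.round(p["eye"],3));locate(p)
print(r.sense()["time_s"])
E
```

```text
0.0 [0.20870174 0.58850474 0.24012908] [[0.942, -0.334, -0.001], [-0.334, -0.942, -0.002], [0.0, 0.002, -1.0]]
top [ 0.45  -0.019  1.019]
supply None
knob_grip 0.91 [418.8 258.9] [ 0.5451 -0.1513  0.107 ]
mark 0.84 [444.9 266.6] [ 0.537  -0.1984  0.07  ]
lock_grip 0.92 [488.3 269. ] [ 0.5293 -0.2541  0.122 ]
lamphouse 0.68 [220.1 266.9] [0.5386 0.1779 0.    ]
tab_grip 0.58 [224.7 262.1] [0.5365 0.1495 0.111 ]
half_line 0.83 [211.  228.6] [0.5935 0.1794 0.08  ]
slide_box 0.81 [332.  361.4] [ 0.3801 -0.0184  0.    ]
bottle 0.64 [395.5 130.3] [ 0.7866 -0.1276  0.    ]
tube_rack 0.56 [228.8 126.5] [0.7918 0.1714 0.    ]
scene [0.976 0.384 0.662]
supply 0.75 [260.9 213.3] [ 0.5442 -0.2055  0.    ]
knob_grip 0.71 [267.5 184.8] [ 0.5522 -0.1606  0.107 ]
mark 0.75 [260.4 190.7] [ 0.546  -0.1938  0.07  ]
lock_grip 0.63 [239.  156.6] [ 0.542  -0.2536  0.122 ]
lamphouse 0.65 [405.7 316.2] [0.5514 0.1739 0.    ]
tab_grip 0.58 [402.6 260.5] [0.5395 0.1434 0.111 ]
half_line 0.91 [396.3 307.8] [0.5999 0.1796 0.08  ]
slide_box 0.59 [379.1 210.9] [ 0.3708 -0.0244  0.    ]
bottle 0.57 [190.7 303.7] [ 0.7861 -0.1218  0.    ]
tube_rack 0.68 [310.5 417.7] [0.7891 0.1759 0.    ]
1.1
```

View pics/top0.png

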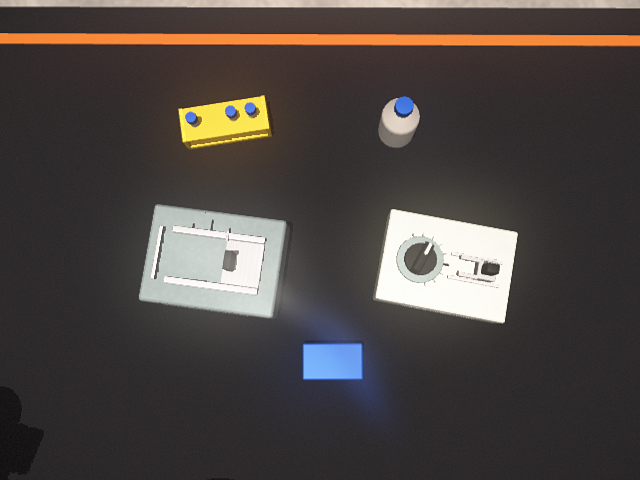

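Top view: the lamp house is left at about (213,262) px and the supply is right at about (446,265). The pointer is up-right at (430,240), and the lock is to the right of the knob. The measured knob–lock distance of 104 mm matches the 103 mm given. I'll move over the knob next.

Emit:
{"method": "apply_moves", "body": {"moves": [[[0.028, 0.029, 0], 0], [[0.028, 0.029, 0], 0], [[0.028, 0.029, 0], 0], [[0.028, 0.029, 0], 0], [[0.028, 0.029, 0], 0]], "hand": 0.06}}

```text
time_s: 1.52
tcp_pos: [0.2927, 0.4038, 0.2414]
ee_rot: [[0.943, -0.334, 0.0], [-0.334, -0.943, 0.0], [0.0, -0.0, -1.0]]
wrist_force: [0.2, 0.1, 1.3]
gripper_width: 0.726
gripper_force: 0.0
```

Emit:
{"method": "apply_moves", "body": {"moves": [[[0.028, 0.029, 0], 0], [[0.028, 0.029, 0], 0], [[0.028, 0.029, 0], 0], [[0.028, 0.029, 0], 0], [[0.028, 0.029, 0], 0]]}}

```text
time_s: 1.93
tcp_pos: [0.3762, 0.2203, 0.2417]
ee_rot: [[0.943, -0.333, 0.001], [-0.333, -0.943, 0.001], [0.001, -0.001, -1.0]]
wrist_force: [1.2, 0.5, -0.1]
gripper_width: 0.689
gripper_force: 0.0
```

Emit:
{"method": "apply_moves", "body": {"moves": [[[0.028, 0.029, 0], 0], [[0.028, 0.029, 0], 0], [[0.028, 0.029, 0], 0], [[0.028, 0.029, 0], 0], [[0.028, 0.029, 0], 0]]}}

```text
time_s: 2.35
tcp_pos: [0.4598, 0.0367, 0.2418]
ee_rot: [[0.943, -0.334, 0.001], [-0.334, -0.943, 0.0], [0.001, -0.001, -1.0]]
wrist_force: [0.9, 1.5, 0.2]
gripper_width: 0.687
gripper_force: 0.0
```

Emit:
{"method": "apply_moves", "body": {"moves": [[[0.028, 0.029, 0], 0], [[0.028, 0.029, 0], 0], [[0.028, 0.029, 0], 0], [[0.028, 0.029, 0], 0], [[0, 0, 0], 0]]}}

```text
time_s: 2.77
tcp_pos: [0.5281, -0.1133, 0.2408]
ee_rot: [[0.94, -0.34, 0.0], [-0.34, -0.94, -0.002], [0.001, 0.001, -1.0]]
wrist_force: [1.0, 0.5, 0.2]
gripper_width: 0.692
gripper_force: 0.0
```

Run:
```python
from h import *
s=r.sense();print(s["time_s"],s["tcp_pos"],s["joints"],np.round(s["ee_rot"],3).tolist())
p=imaging.capture("wrist");cv2.imwrite("pics/w1.png",p["frame"]);print(np.round(p["eye"],3));locate(p,["knob_grip","mark","lock_grip"])
for n in ("knob_grip","lock_grip"):
    l=models.cut_out(p,n)
    if l: print(n,l[0]["confidence"],np.array(l[0]["extent"])*[640,480,640,480])
```

```text
2.7667 [ 0.5281411  -0.11332678  0.24077083] [  5.1492705   13.78587146 -11.61881469   0.10378321 -64.57742746
  64.91136856] [[0.94, -0.34, 0.0], [-0.34, -0.94, -0.002], [0.001, 0.001, -1.0]]
[ 0.597 -0.138  0.384]
knob_grip 0.87 [373.9 188.2] [ 0.5485 -0.161   0.107 ]
mark 0.64 [419.1 170. ] [ 0.5433 -0.1993  0.07  ]
lock_grip 0.91 [544.4 166.8] [ 0.5281 -0.262   0.122 ]
knob_grip 0.93 [334.208 145.824  70.528  81.024]
lock_grip 0.8 [454.528 135.312 110.592  58.32 ]
```

View pics/w1.png

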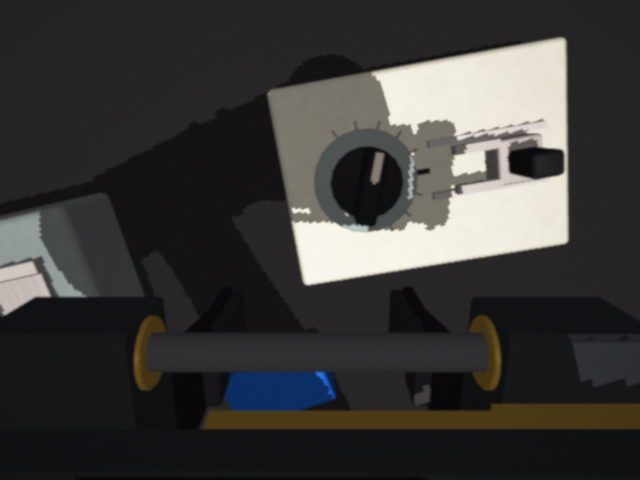

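Wrist view: the supply's top corners are at about (268,92), (565,39), (568,242) and (304,284). The black disc centre is at (367,182), the pointer strip runs (380,155)–(375,182), the mark is at (423,171) and the lock block is at (537,162). I'll fit the supply pose to these.

```bash
cat > fit.py <<'E'
from h import *
from scipy.optimize import least_squares
def fit(obs,x0):
    # obs: (pic, local xyz, uv, weight)
    def P(q,l):
        c,s=np.cos(q[2]),np.sin(q[2]);return np.array([q[0]+c*l[0]-s*l[1],q[1]+s*l[0]+c*l[1],l[2]])
    f=lambda q:np.concatenate([w*(proj(p,P(q,l))-uv) for p,l,uv,w in obs])
    s=least_squares(f,x0,loss="soft_l1",f_scale=2)
    for p,l,uv,w in obs: print(l,np.round(proj(p,P(s.x,l))-uv,1))
    return s.x,P
E
python3 - <<'E'
from fit import *
p=imaging.capture("wrist");t=imaging.capture("top")
C=lambda a,b:(a*.075,b*.105,.07)
W=[(C(1,1),(268,92)),(C(1,-1),(565,39)),(C(-1,-1),(568,242)),(C(-1,1),(304,284)),((0,.045,.07),(365,181)),((0,.003,.07),(423,171))]
T=[(C(1,-1),(517,231)),(C(-1,-1),(504,322))]
obs=[(p,l,np.array(u),1) for l,u in W]
q1,P=fit(obs,[.54,-.2,-.16]);print("wrist",q1.round(4),np.degrees(q1[2]))
for n,l in(("knob_grip",(0,.045,.107)),("mark",(0,.003,.07)),("lock_grip",(0,-.058,.122))):
    obs.append((p,l,np.array(models.place_of(p,n)[0]["at"])*[640,480],.7));T.append((l,np.array(models.place_of(t,n)[0]["at"])*[640,480]))
obs+=[(t,l,np.array(u),1.5) for l,u in T]
q,P=fit(obs,q1);print("all",q.round(4),np.degrees(q[2]))
print("knob",P(q,(0,.045,.107)),"lock",P(q,(0,-.058,.122)))
for uv in((380,155),(375,182)): print(at_z(p,uv,.114))
g=cv2.resize(p["frame"][110:260,290:440],(600,600),interpolation=3);cv2.imwrite("pics/k1.png",g)
# white strip in the bar
for z in(.114,):
    k=P(q,(0,.045,z));print(proj(p,k))
E
```

```text
(0.075, 0.105, 0.07) [-2.5 -1.9]
(0.075, -0.105, 0.07) [ 3.8 -4.2]
(-0.075, -0.105, 0.07) [2.6 2.7]
(-0.075, 0.105, 0.07) [-0.7  3.5]
(0, 0.045, 0.07) [0.  0.5]
(0, 0.003, 0.07) [-1.5  0.9]
wrist [ 0.5391 -0.1969 -0.1698] -9.727184237411622Traceback (most recent call last):
  File "<stdin>", line 9, in <module>
IndexError: list index out of range
```

Run:
```python
from fit import *
p=imaging.capture("wrist")
q=np.array([.5391,-.1969,-.1698])
c,s=np.cos(q[2]),np.sin(q[2])
P=lambda l:np.array([q[0]-s*l[1]+c*l[0],q[1]+c*l[1]+s*l[0],l[2]])
for l in((0,.045,.082),(0,.045,.107),(0,.045,.114),(0,-.058,.132),(0,.003,.07)): print(l,P(l).round(4),proj(p,P(l)).round(1))
for uv in((380,155),(375,182)): print(at_z(p,uv,.114))
g=cv2.resize(p["frame"][110:260,290:440],(600,600),interpolation=3);cv2.imwrite("pics/k1.png",g)
```

```text
(0, 0.045, 0.082) [ 0.5467 -0.1525  0.082 ] [366.7 184.1]
(0, 0.045, 0.107) [ 0.5467 -0.1525  0.107 ] [371.1 189. ]
(0, 0.045, 0.114) [ 0.5467 -0.1525  0.114 ] [372.4 190.5]
(0, -0.058, 0.132) [ 0.5293 -0.2541  0.132 ] [549.4 165.6]
(0, 0.003, 0.07) [ 0.5396 -0.1939  0.07  ] [421.3 172.4]
[ 0.56646049 -0.16371986  0.114     ]
[ 0.55136458 -0.15573708  0.114     ]
```

View pics/k1.png

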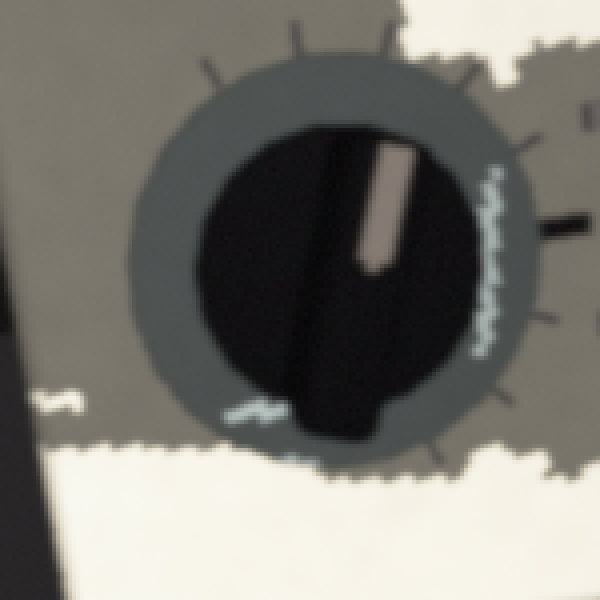

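Run:
```python
from h import *
s=r.sense();print(s["time_s"],s["tcp_pos"].round(4),np.round(s["ee_rot"],3).tolist())
p=imaging.capture("wrist")
f=lambda x,y,z:at_z(p,(290+x/4,110+y/4),z)
d=f(335,258,.071);m=f(565,227,.07);a=f(398,146,.114);b=f(375,270,.114);e=f(340,435,.105)
for n,v in zip("dmabe",(d,m,a,b,e)):print(n,v.round(4))
y=d-m;print("dist",np.linalg.norm(y[:2]),"yaw",np.degrees(np.arctan2(-y[0],y[1])))
v=a-b;print("pointer dir",np.degrees(np.arctan2(v[1],v[0])))
v=a-d;print("pointer dir from axis",np.degrees(np.arctan2(v[1],v[0])),np.linalg.norm(v[:2]))
o=locate(p,["knob_grip","mark","lock_grip"])
y=o["knob_grip"]-o["lock_grip"];print("yaw",np.degrees(np.arctan2(-y[0],y[1])),np.linalg.norm(y))
# box yaw from bright mask in the top view
t=imaging.capture("top");locate(t,["knob_grip","mark","lock_grip"])
for n in("supply","lamphouse"):
    l=models.cut_out(t,n)
    if l:
        c=max(cv2.findContours(l[0]["region"].astype(np.uint8),0,1)[0],key=cv2.contourArea);print(n,cv2.minAreaRect(c))
```

```text
3.3167 [ 0.526  -0.1073  0.2416] [[0.943, -0.333, 0.0], [-0.333, -0.943, 0.0], [0.0, -0.0, -1.0]]
d [ 0.5499 -0.1605  0.071 ]
m [ 0.5411 -0.2021  0.07  ]
a [ 0.5695 -0.171   0.114 ]
b [ 0.5523 -0.162   0.114 ]
e [ 0.5263 -0.1493  0.105 ]
dist 0.04256586196392185 yaw -11.947204745569364
pointer dir -27.618626846330866
pointer dir from axis -28.367062321280688 0.022214176392583006
knob_grip 0.81 [380.3 182. ] [ 0.5491 -0.1598  0.107 ]
mark 0.58 [430.4 166.4] [ 0.5416 -0.2016  0.07  ]
lock_grip 0.92 [551.9 162.7] [ 0.5279 -0.2608  0.122 ]
yaw -11.835799553084541 0.1042872619725086
knob_grip None
mark None
lock_grip 0.56 [491.8 270.1] [ 0.5277 -0.2593  0.122 ]
supply ((445.0260925292969, 267.7020568847656), (135.18563842773438, 95.63365936279297), 8.583621978759766)
lamphouse ((175.5, 255.5), (62.11536407470703, 99.52143096923828), 8.746161460876465)
```

The settled wrist view puts the knob at (0.549,-0.160). The pointer is at -28° and the mark distance is 42.6 mm, against 42 mm given. I'll align, lower part way and look again.

Emit:
{"method": "apply_moves", "body": {"moves": [[[0.02, 0.021, 0], 0], [[0.019, 0.021, 0], 0], [[0, 0, 0.03], 4.3], [[0, 0, 0.03], 4.2], [[0, 0, 0], 0]]}}

```text
time_s: 4.23
tcp_pos: [0.5449, -0.1606, 0.1752]
ee_rot: [[0.881, -0.473, -0.012], [-0.473, -0.881, 0.002], [-0.012, 0.004, -1.0]]
wrist_force: [0.1, 0.1, -0.6]
gripper_width: 0.69
gripper_force: 0.0
```

Emit:
{"method": "apply_moves", "body": {"moves": [[[0, 0, 0], 0], [[0, 0, 0], 0], [[0, 0, 0], 0]]}}

```text
time_s: 4.48
tcp_pos: [0.5502, -0.1606, 0.1835]
ee_rot: [[0.884, -0.468, 0.004], [-0.468, -0.884, -0.001], [0.004, -0.001, -1.0]]
wrist_force: [-0.5, -0.0, 0.7]
gripper_width: 0.688
gripper_force: 0.0
```

Run:
```python
from h import *
s=r.sense();print(s["time_s"],s["tcp_pos"].round(4),np.round(s["ee_rot"],3).tolist())
p=imaging.capture("wrist");cv2.imwrite("pics/w2.png",p["frame"]);locate(p,["knob_grip","mark","lock_grip"])
print(proj(p,s["tcp_pos"]), proj(p,[.549,-.16,.114]))
```

```text
4.4833 [ 0.5502 -0.1606  0.1835] [[0.884, -0.468, 0.004], [-0.468, -0.884, -0.001], [0.004, -0.001, -1.0]]
knob_grip 0.58 [313.8 272.5] [ 0.5484 -0.1581  0.107 ]
mark 0.81 [382.6 230.1] [ 0.5418 -0.2029  0.07  ]
lock_grip 0.84 [514.4 222.9] [ 0.5293 -0.2607  0.122 ]
[315.93478032 332.68542396] [316.32318537 274.23642436]
```

View pics/w2.png

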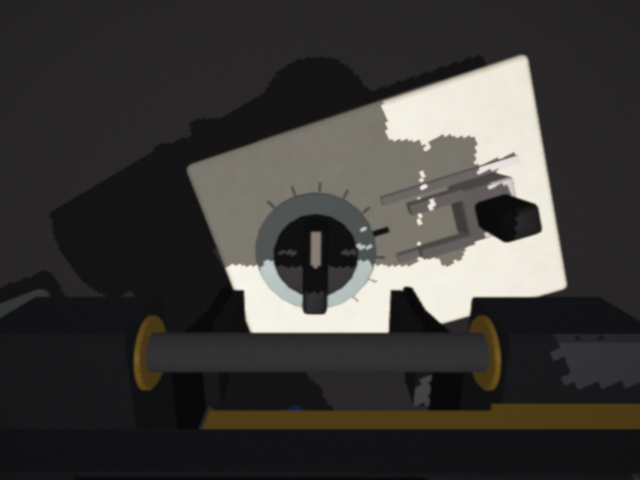

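Wrist view: the bar is vertical at column 315, centred between the fingers, with the mark at (381,232). I'll descend and pinch.

Emit:
{"method": "apply_moves", "body": {"moves": [[[-0.001, 0, 0.026], 0], [[0, 0, 0.026], 0], [[0, 0, 0.024], 0], [[0, 0, 0], 0], [[0, 0, 0], 0]]}}

```text
time_s: 5.1
tcp_pos: [0.5476, -0.1603, 0.105]
ee_rot: [[0.883, -0.469, -0.002], [-0.469, -0.883, -0.0], [-0.002, 0.001, -1.0]]
wrist_force: [0.3, 0.1, -0.1]
gripper_width: 0.689
gripper_force: 0.0
```

Emit:
{"method": "apply_moves", "body": {"moves": [[[0, 0, 0], 0], [[0, 0, 0], 0], [[0, 0, 0], 0], [[0, 0, 0], 0], [[0, 0, 0], 0]], "hand": 0.0}}

```text
time_s: 5.52
tcp_pos: [0.5483, -0.1603, 0.1061]
ee_rot: [[0.883, -0.47, 0.002], [-0.47, -0.883, -0.0], [0.001, -0.001, -1.0]]
wrist_force: [-0.1, 0.2, -0.9]
gripper_width: 0.401
gripper_force: 0.0
```

Emit:
{"method": "apply_moves", "body": {"moves": [[[0, 0, 0], 0], [[0, 0, 0], 0], [[0, 0, 0], 0], [[0, 0, 0], 0]]}}

```text
time_s: 5.85
tcp_pos: [0.5487, -0.1588, 0.1054]
ee_rot: [[0.883, -0.47, 0.002], [-0.47, -0.883, 0.002], [0.001, -0.003, -1.0]]
wrist_force: [1.5, 7.0, 1.7]
gripper_width: 0.155
gripper_force: 30.0
```

Emit:
{"method": "apply_moves", "body": {"moves": [[[-0.0007, -0.0016, 0], 0], [[0, 0, 0], 6.6], [[0, 0, 0], 6.6], [[0, 0, 0], 6.6], [[0, 0, 0], 6.6]]}}

```text
time_s: 6.27
tcp_pos: [0.5489, -0.1584, 0.1054]
ee_rot: [[0.578, -0.816, 0.002], [-0.816, -0.578, -0.0], [0.001, -0.001, -1.0]]
wrist_force: [2.0, 1.7, 0.5]
gripper_width: 0.159
gripper_force: 30.0
```

Emit:
{"method": "apply_moves", "body": {"moves": [[[0, 0, 0], 6.6], [[0, 0, 0], 6.6], [[0, 0, 0], 6.6], [[0, 0, 0], 6.6], [[0, 0, 0], 0]]}}

```text
time_s: 6.68
tcp_pos: [0.5492, -0.1583, 0.1054]
ee_rot: [[0.158, -0.987, 0.003], [-0.987, -0.158, 0.0], [0.0, -0.002, -1.0]]
wrist_force: [2.1, 1.1, -0.8]
gripper_width: 0.159
gripper_force: 30.0
```

Emit:
{"method": "apply_moves", "body": {"moves": [[[0, 0, 0], 6.6], [[0, 0, 0], 6.6], [[0, 0, 0], 6.6], [[0, 0, 0], 0], [[0, 0, 0], 0]]}}

```text
time_s: 7.1
tcp_pos: [0.5495, -0.1583, 0.1054]
ee_rot: [[-0.179, -0.984, 0.003], [-0.984, 0.179, 0.0], [-0.001, -0.003, -1.0]]
wrist_force: [5.3, 1.6, -2.3]
gripper_width: 0.158
gripper_force: 30.0
```

Emit:
{"method": "apply_moves", "body": {"moves": [[[0, 0, 0], 0], [[0, 0, 0], 0]]}}

```text
time_s: 7.27
tcp_pos: [0.5495, -0.1583, 0.1054]
ee_rot: [[-0.18, -0.984, 0.003], [-0.984, 0.18, 0.0], [-0.001, -0.003, -1.0]]
wrist_force: [5.1, 1.5, -2.9]
gripper_width: 0.157
gripper_force: 30.0
```

Run:
```python
from h import *
s=r.sense();R=np.array(s["ee_rot"]);print(s["time_s"],s["tcp_pos"].round(4),np.degrees(np.arctan2(R[1,0],R[0,0])),s["joints"][5],s["moment"])
p=imaging.capture("wrist");cv2.imwrite("pics/w3.png",p["frame"]);locate(p,["knob_grip","mark","lock_grip"])
```

```text
7.2667 [ 0.5495 -0.1583  0.1054] -100.37209536217115 -10.528802711655489 [ 0.53317179 -1.50676623 -0.0133738 ]
knob_grip None
mark 0.94 [316.3 200.1] [ 0.5417 -0.2018  0.07  ]
lock_grip 0.87 [316.6  14.2] [ 0.5307 -0.26    0.122 ]
```

View pics/w3.png

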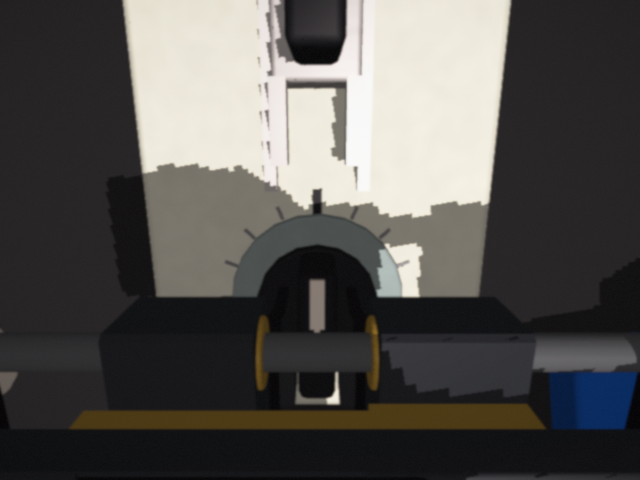

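Wrist view: the pointer strip (317,305) lines up with the mark (317,200) and the lock (316,30). I'll release, rise and go to the lock, which is 103 mm along tool +x.

Emit:
{"method": "apply_moves", "body": {"moves": [[[0, 0, 0], 0], [[0, 0, 0], 0], [[0, 0, 0], 0], [[0, 0, -0.03], 0], [[0, 0, -0.03], 0]], "hand": 0.045}}

```text
time_s: 7.88
tcp_pos: [0.5454, -0.1587, 0.1638]
ee_rot: [[-0.184, -0.983, -0.008], [-0.983, 0.184, 0.0], [0.001, 0.008, -1.0]]
wrist_force: [1.3, 0.5, 0.4]
gripper_width: 0.448
gripper_force: 0.0
```

Emit:
{"method": "apply_moves", "body": {"moves": [[[0.034, 0, 0], 0], [[0.034, 0, 0], 0], [[0.035, 0, 0], 0], [[0, 0, 0], 0], [[0, 0, 0], 0]]}}

```text
time_s: 8.3
tcp_pos: [0.5274, -0.2613, 0.1648]
ee_rot: [[-0.187, -0.982, -0.002], [-0.982, 0.187, 0.0], [-0.0, 0.002, -1.0]]
wrist_force: [-0.3, 0.4, 0.9]
gripper_width: 0.516
gripper_force: 0.0
```

Emit:
{"method": "apply_moves", "body": {"moves": [[[0, 0, 0], 0], [[0, 0, 0], 0]]}}

```text
time_s: 8.47
tcp_pos: [0.5287, -0.2591, 0.165]
ee_rot: [[-0.183, -0.983, -0.001], [-0.983, 0.183, 0.0], [-0.0, 0.001, -1.0]]
wrist_force: [0.4, 1.0, -0.1]
gripper_width: 0.515
gripper_force: 0.0
```

Run:
```python
from h import *
s=r.sense();R=np.array(s["ee_rot"]);print(s["time_s"],s["tcp_pos"].round(4),np.degrees(np.arctan2(R[1,0],R[0,0])))
p=imaging.capture("wrist");cv2.imwrite("pics/w4.png",p["frame"]);o=locate(p,["knob_grip","mark","lock_grip"])
for n in o: print(n,"in tool",(R.T@(o[n]-s["tcp_pos"])).round(4))
t=imaging.capture("top");cv2.imwrite("pics/top4.png",t["frame"]);locate(t,["knob_grip","lock_grip","tab_grip","half_line"])
```

```text
8.4667 [ 0.5287 -0.2591  0.165 ] -100.55987880396155
knob_grip None
mark None
lock_grip 0.97 [313.4 289.4] [ 0.53   -0.2599  0.122 ]
lock_grip in tool [ 0.0006 -0.0015  0.043 ]
knob_grip None
lock_grip 0.55 [491.2 270.1] [ 0.5277 -0.2584  0.122 ]
tab_grip 0.56 [224.7 260.5] [0.5389 0.1496 0.111 ]
half_line 0.63 [211.  226.4] [0.5971 0.1796 0.08  ]
```

View pics/w4.png

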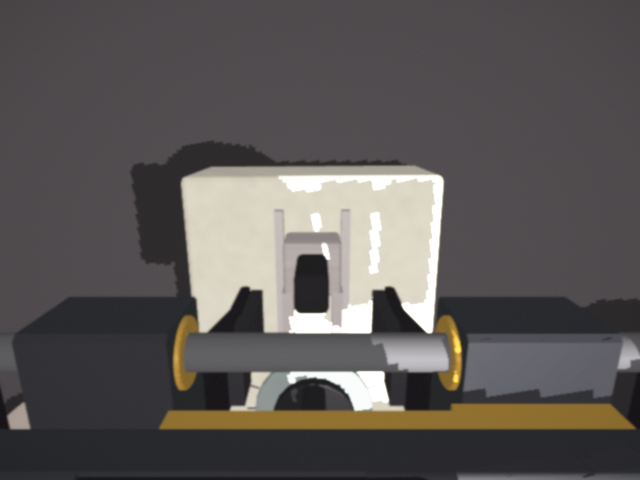

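Wrist view: the lock block (313,283) sits between the fingers, 1.5 mm off in tool y. I'll lower, pinch and slide.

Emit:
{"method": "apply_moves", "body": {"moves": [[[0.0005, -0.0015, 0.022], 0], [[0, 0, 0.021], 0], [[0, 0, 0], 0], [[0, 0, 0], 0], [[0, 0, 0], 0]]}}

```text
time_s: 9.33
tcp_pos: [0.5312, -0.2608, 0.1233]
ee_rot: [[-0.184, -0.983, 0.001], [-0.983, 0.184, -0.001], [0.001, -0.001, -1.0]]
wrist_force: [-0.0, -0.9, 0.1]
gripper_width: 0.518
gripper_force: 0.0
```

Emit:
{"method": "apply_moves", "body": {"moves": [[[0, 0, 0], 0], [[0, 0, 0], 0], [[0, 0, 0], 0], [[0, 0, 0], 0], [[0, 0, 0], 0]], "hand": 0.0}}

```text
time_s: 9.75
tcp_pos: [0.5306, -0.2605, 0.1227]
ee_rot: [[-0.184, -0.983, 0.001], [-0.983, 0.184, -0.0], [-0.0, -0.001, -1.0]]
wrist_force: [0.2, 0.5, -1.0]
gripper_width: 0.223
gripper_force: 0.0
```

Emit:
{"method": "apply_moves", "body": {"moves": [[[0, 0, 0], 0], [[0, 0, 0], 0]]}}

```text
time_s: 9.92
tcp_pos: [0.5311, -0.2606, 0.1226]
ee_rot: [[-0.184, -0.983, 0.001], [-0.983, 0.184, -0.001], [0.0, -0.001, -1.0]]
wrist_force: [2.0, -0.6, 1.0]
gripper_width: 0.183
gripper_force: 30.0
```

Emit:
{"method": "apply_moves", "body": {"moves": [[[-0.008, 0, 0], 0], [[-0.008, 0, 0], 0], [[-0.008, 0, 0], 0], [[0, 0, 0], 0]]}}

```text
time_s: 10.25
tcp_pos: [0.5356, -0.2353, 0.1226]
ee_rot: [[-0.183, -0.983, 0.001], [-0.983, 0.183, 0.0], [-0.0, -0.001, -1.0]]
wrist_force: [1.5, 0.9, 1.9]
gripper_width: 0.18
gripper_force: 30.0
```

Emit:
{"method": "apply_moves", "body": {"moves": [[[-0.008, 0, 0], 0], [[-0.008, 0, 0], 0], [[-0.007, 0, 0], 0], [[0, 0, 0], 0], [[0, 0, 0], 0]]}}

```text
time_s: 10.67
tcp_pos: [0.5396, -0.2134, 0.1226]
ee_rot: [[-0.184, -0.983, 0.001], [-0.983, 0.184, 0.001], [-0.001, -0.001, -1.0]]
wrist_force: [0.6, 1.1, 3.6]
gripper_width: 0.183
gripper_force: 30.0
```

Emit:
{"method": "apply_moves", "body": {"moves": [[[-0.002, 0, 0], 0], [[0, 0, 0], 0], [[0, 0, 0], 0], [[0, 0, 0], 0]]}}

```text
time_s: 11.0
tcp_pos: [0.5396, -0.2132, 0.1226]
ee_rot: [[-0.185, -0.983, 0.0], [-0.983, 0.185, -0.001], [0.001, -0.001, -1.0]]
wrist_force: [0.9, -5.2, 3.4]
gripper_width: 0.178
gripper_force: 30.0
```

The lock travelled 48 mm and pushes back with 5 N, so it is home. I'll release, rise and cross to the lamp house.

Emit:
{"method": "apply_moves", "body": {"moves": [[[0, 0, 0], 0], [[0, 0, 0], 0], [[0, 0, 0], 0], [[0, 0, 0], 0], [[0, 0, -0.03], 0]], "hand": 0.05}}

```text
time_s: 11.42
tcp_pos: [0.5351, -0.2109, 0.1462]
ee_rot: [[-0.186, -0.982, -0.014], [-0.983, 0.186, 0.004], [-0.002, 0.015, -1.0]]
wrist_force: [-0.4, 0.4, -0.2]
gripper_width: 0.475
gripper_force: 0.0
```

Emit:
{"method": "apply_moves", "body": {"moves": [[[0, 0, -0.03], 0], [[0, 0, -0.03], 0], [[-0.0353, 0.0066, -0.02], 0], [[-0.0353, 0.0066, 0], 0], [[-0.0353, 0.0066, 0], 0]]}}

```text
time_s: 11.83
tcp_pos: [0.5397, -0.1035, 0.2336]
ee_rot: [[-0.186, -0.982, 0.003], [-0.982, 0.186, 0.001], [-0.001, -0.003, -1.0]]
wrist_force: [0.6, -0.4, -0.8]
gripper_width: 0.572
gripper_force: 0.0
```

Emit:
{"method": "apply_moves", "body": {"moves": [[[-0.0353, 0.0066, 0], 0], [[-0.0353, 0.0066, 0], 0], [[-0.0353, 0.0066, 0], 0], [[-0.0353, 0.0066, 0], 0], [[-0.0353, 0.0066, 0], 0]]}}

```text
time_s: 12.25
tcp_pos: [0.5387, 0.0769, 0.2319]
ee_rot: [[-0.184, -0.983, -0.001], [-0.983, 0.184, 0.0], [0.0, 0.001, -1.0]]
wrist_force: [1.2, -0.0, -0.2]
gripper_width: 0.576
gripper_force: 0.0
```

Emit:
{"method": "apply_moves", "body": {"moves": [[[0, 0, 0], -7.1], [[0, 0, 0], -7.1], [[0, 0, 0], -7.1], [[0, 0, 0], -7.1], [[0, 0, 0], -7.1]]}}

```text
time_s: 12.67
tcp_pos: [0.539, 0.0754, 0.2317]
ee_rot: [[0.426, -0.904, -0.002], [-0.905, -0.426, 0.0], [-0.001, 0.001, -1.0]]
wrist_force: [-0.5, 0.8, 0.1]
gripper_width: 0.575
gripper_force: 0.0
```

Emit:
{"method": "apply_moves", "body": {"moves": [[[0, 0, 0], -7.1], [[0, 0, 0], -7.1], [[0, 0, 0], -7.1], [[0, 0, 0], -7.1], [[0, 0, 0], -7.1]]}}

```text
time_s: 13.08
tcp_pos: [0.539, 0.0751, 0.2317]
ee_rot: [[0.872, -0.489, -0.002], [-0.489, -0.872, 0.0], [-0.001, 0.001, -1.0]]
wrist_force: [-0.5, 0.4, -0.2]
gripper_width: 0.577
gripper_force: 0.0
```

Emit:
{"method": "apply_moves", "body": {"moves": [[[0, 0, 0], -7.1], [[0, 0, 0], -7.1], [[0, 0, 0], -7.1], [[0, 0, 0], 0], [[0, 0, 0], 0]]}}

```text
time_s: 13.5
tcp_pos: [0.5392, 0.0751, 0.2319]
ee_rot: [[0.989, -0.148, -0.001], [-0.148, -0.989, -0.0], [-0.001, 0.0, -1.0]]
wrist_force: [0.0, 0.4, 1.1]
gripper_width: 0.58
gripper_force: 0.0
```

Emit:
{"method": "apply_moves", "body": {"moves": [[[0, 0, 0], 0], [[0, 0, 0], 0], [[0, 0, 0], 0]]}}

```text
time_s: 13.75
tcp_pos: [0.5396, 0.075, 0.2322]
ee_rot: [[0.989, -0.146, -0.0], [-0.146, -0.989, 0.0], [-0.0, 0.0, -1.0]]
wrist_force: [-0.8, -1.0, 1.1]
gripper_width: 0.576
gripper_force: 0.0
```

Run:
```python
from h import *
s=r.sense();R=np.array(s["ee_rot"]);print(s["time_s"],s["tcp_pos"].round(4),np.degrees(np.arctan2(R[1,0],R[0,0])))
p=imaging.capture("wrist");o=locate(p,["tab_grip","half_line"])
for n in o: print(n,"in tool",(R.T@(o[n]-s["tcp_pos"])).round(4))
t=imaging.capture("top");locate(t,["knob_grip","mark","lock_grip","tab_grip"])
im=np.vstack([p["frame"][:, :],]);a=cv2.resize(t["frame"][200:330,360:530],(510,390),interpolation=3)
cv2.imwrite("pics/w5.png",im);cv2.imwrite("pics/s5.png",a)
```

```text
13.75 [0.5396 0.075  0.2322] -8.394608714283423
tab_grip 0.96 [215.6 256.6] [0.5414 0.1414 0.111 ]
half_line 0.71 [156.6 166.5] [0.6026 0.1771 0.08  ]
tab_grip in tool [-0.0079 -0.066   0.1212]
half_line in tool [ 0.0475 -0.1102  0.1522]
knob_grip 0.83 [421.5 256.3] [ 0.5492 -0.1555  0.107 ]
mark 0.82 [444.5 263.8] [ 0.5415 -0.1978  0.07  ]
lock_grip 0.56 [460.8 267.9] [ 0.5305 -0.2126  0.122 ]
tab_grip 0.72 [223.4 259.4] [0.5406 0.1517 0.111 ]
```

View pics/w5.png

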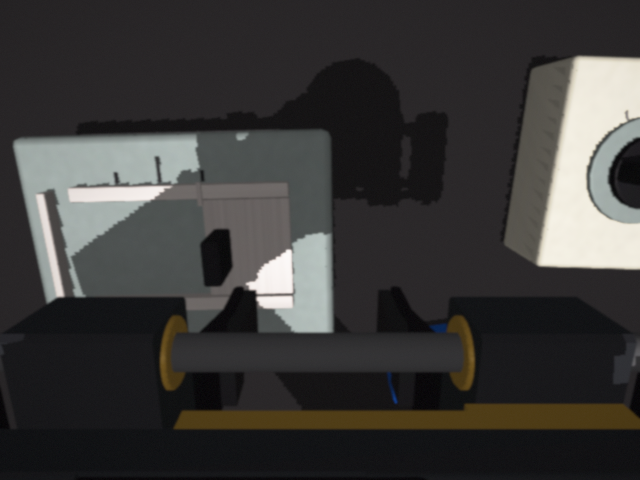

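View pics/s5.png

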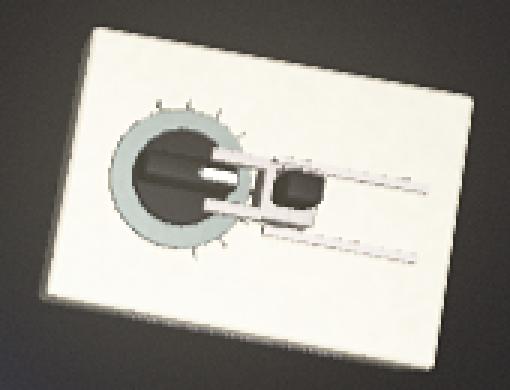

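The top crop shows the lock home with its prongs round the pointer. Wrist view: the tab is at (216,257), the lines are at (116,178), (157,168) and (201,180), and the lamp house edge slopes about 1.8° against the tool. I'll move over the tab.

Emit:
{"method": "apply_moves", "body": {"moves": [[[-0.004, -0.033, 0], 0], [[-0.004, -0.033, 0], 0], [[0, 0, 0.03], -1.5], [[0, 0, 0.03], 0], [[0, 0, 0], 0]], "hand": 0.06}}

```text
time_s: 14.57
tcp_pos: [0.5375, 0.1406, 0.1665]
ee_rot: [[0.993, -0.119, -0.011], [-0.12, -0.993, -0.004], [-0.011, 0.006, -1.0]]
wrist_force: [-0.7, -1.1, -1.8]
gripper_width: 0.686
gripper_force: 0.0
```

Emit:
{"method": "apply_moves", "body": {"moves": [[[0, 0, 0], 0], [[0, 0, 0], 0], [[0, 0, 0], 0], [[0, 0, 0], 0]]}}

```text
time_s: 14.9
tcp_pos: [0.5424, 0.1416, 0.1742]
ee_rot: [[0.993, -0.119, 0.003], [-0.119, -0.993, 0.002], [0.003, -0.002, -1.0]]
wrist_force: [-1.2, -0.6, 0.7]
gripper_width: 0.69
gripper_force: 0.0
```

Run:
```python
from h import *
s=r.sense();R=np.array(s["ee_rot"]);print(s["time_s"],s["tcp_pos"].round(4),np.degrees(np.arctan2(R[1,0],R[0,0])))
p=imaging.capture("wrist");o=locate(p,["tab_grip","half_line"])
for n in o: print(n,"in tool",(R.T@(o[n]-s["tcp_pos"])).round(4))
cv2.imwrite("pics/w6.png",p["frame"])
g=cv2.Canny(p["frame"],50,120);g[295:]=0
for l in cv2.HoughLinesP(g,1,np.pi/720,40,minLineLength=90,maxLineGap=15)[:12,0]: print(l,round(np.degrees(np.arctan2(l[3]-l[1],l[2]-l[0])),1))
```

```text
14.9 [0.5424 0.1416 0.1742] -6.845845922823207
tab_grip 0.8 [314.9 278.6] [0.5408 0.1426 0.111 ]
half_line 0.77 [238.9 162.4] [0.6023 0.1777 0.08  ]
tab_grip in tool [-0.0019 -0.0008  0.0632]
half_line in tool [ 0.0549 -0.0429  0.0944]
[ 71 120 288 120] 0.0
[130 185 401 185] 0.0
[203 203 298 203] 0.0
[291 205 403 206] 0.5
[ 61 127  86 294] 81.5
[289 119 380 119] 0.0
[398 290 405 188] -86.1
[442 294 457 132] -84.7
[ 88 194 103 294] 81.5
[ 99 188 112 293] 82.9
```

View pics/w6.png

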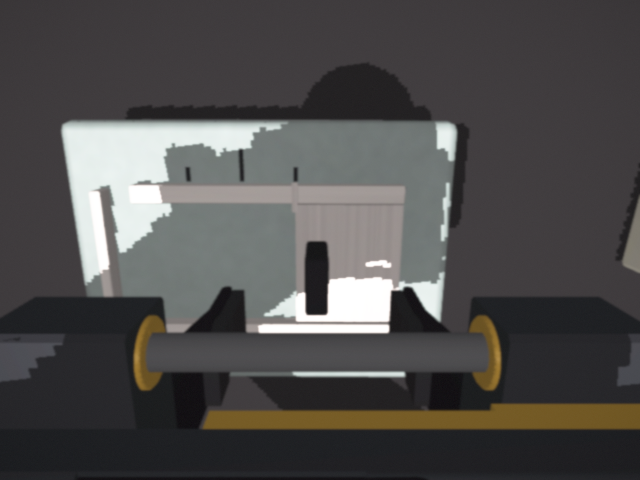

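Wrist view: the rails are horizontal to within 0.5°, the tab (316,278) is centred, and the half line is at (241,165). I'll lower and pinch.

Emit:
{"method": "apply_moves", "body": {"moves": [[[-0.002, -0.001, 0.022], 0], [[0, 0, 0.022], 0], [[0, 0, 0.018], 0], [[0, 0, 0], 0], [[0, 0, 0], 0]]}}

```text
time_s: 15.47
tcp_pos: [0.5394, 0.1425, 0.1102]
ee_rot: [[0.993, -0.119, -0.001], [-0.119, -0.993, -0.001], [-0.001, 0.001, -1.0]]
wrist_force: [-0.2, -0.4, 0.6]
gripper_width: 0.692
gripper_force: 0.0
```

Emit:
{"method": "apply_moves", "body": {"moves": [[[0, 0, 0], 0], [[0, 0, 0], 0], [[0, 0, 0], 0], [[0, 0, 0], 0], [[0, 0, 0], 0]], "hand": 0.0}}

```text
time_s: 15.88
tcp_pos: [0.5397, 0.1428, 0.1109]
ee_rot: [[0.993, -0.119, 0.001], [-0.119, -0.993, 0.001], [0.001, -0.001, -1.0]]
wrist_force: [-0.4, -0.2, -0.5]
gripper_width: 0.398
gripper_force: 0.0
```

Emit:
{"method": "apply_moves", "body": {"moves": [[[0, 0, 0], 0], [[0, 0, 0], 0], [[0, 0, 0], 0], [[0, 0, 0], 0]]}}

```text
time_s: 16.22
tcp_pos: [0.5394, 0.1424, 0.1103]
ee_rot: [[0.993, -0.119, -0.0], [-0.119, -0.993, -0.001], [-0.0, 0.001, -1.0]]
wrist_force: [-0.5, -1.3, 0.1]
gripper_width: 0.131
gripper_force: 30.0
```

Emit:
{"method": "apply_moves", "body": {"moves": [[[0, -0.006, 0], 0], [[0, -0.006, 0], 0], [[0, -0.006, 0], 0], [[0, -0.004, 0], 0], [[0, 0, 0], 0]]}}

```text
time_s: 16.63
tcp_pos: [0.542, 0.1637, 0.1102]
ee_rot: [[0.993, -0.118, -0.001], [-0.118, -0.993, -0.003], [-0.001, 0.003, -1.0]]
wrist_force: [1.2, -7.0, 1.3]
gripper_width: 0.134
gripper_force: 30.0
```

Emit:
{"method": "apply_moves", "body": {"moves": [[[0, -0.004, 0], 0], [[0, -0.003, 0], 0], [[0, -0.001, 0], 0], [[0, 0, 0], 0], [[0, 0, 0], 0]]}}

```text
time_s: 17.05
tcp_pos: [0.5428, 0.1707, 0.1102]
ee_rot: [[0.993, -0.119, -0.002], [-0.119, -0.993, -0.004], [-0.001, 0.004, -1.0]]
wrist_force: [2.4, -7.9, 2.2]
gripper_width: 0.136
gripper_force: 30.0
```

Emit:
{"method": "apply_moves", "body": {"moves": [[[0, 0, 0], 0], [[0, 0, 0], 0], [[0, 0, 0], 0], [[0, 0, 0], 0], [[0, 0, 0], 0]]}}

```text
time_s: 17.47
tcp_pos: [0.5428, 0.1706, 0.1103]
ee_rot: [[0.993, -0.119, -0.002], [-0.119, -0.993, -0.003], [-0.001, 0.004, -1.0]]
wrist_force: [2.1, -9.4, 1.0]
gripper_width: 0.135
gripper_force: 30.0
```

Run:
```python
from h import *
s=r.sense();print(s["time_s"],s["tcp_pos"].round(4),s["wrist_force"],s["gripper_force"],"travel",np.linalg.norm(s["tcp_pos"][:2]-[.5394,.1424]))
p=imaging.capture("wrist");cv2.imwrite("pics/w7.png",p["frame"]);o=locate(p,["half_line","tab_grip"])
```

```text
17.4667 [0.5428 0.1706 0.1103] [ 2.12332247 -9.35519112  1.00996757] 30.003754415083677 travel 0.028379056400350777
half_line 0.69 [284.2 168.9] [0.6013 0.1765 0.08  ]
tab_grip 0.84 [317.2 328.9] [0.5446 0.17   0.111 ]
```

View pics/w7.png

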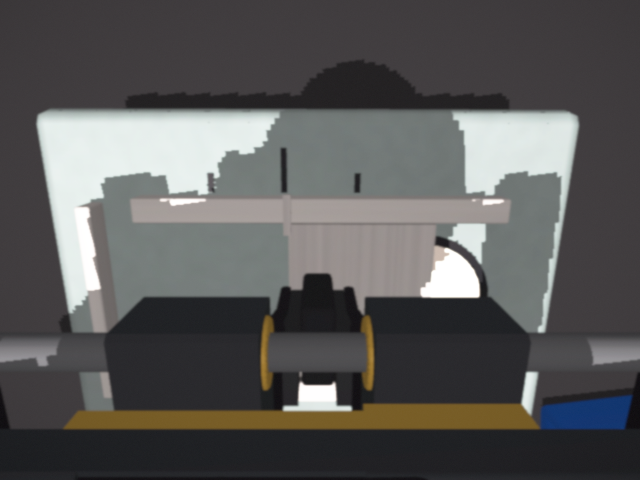

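Wrist view: the finger at (287,215) is just short of the half line at (284,170), about 1.2 mm by the 146 px per 60 mm line spacing. I'll nudge it, hold, and hand in.

Emit:
{"method": "apply_moves", "body": {"moves": [[[0, -0.001, 0], 0], [[0, 0, 0], 0], [[0, 0, 0], 0], [[0, 0, 0], 0], [[0, 0, 0], 0]]}}

```text
time_s: 18.03
tcp_pos: [0.5429, 0.1715, 0.1102]
ee_rot: [[0.993, -0.119, -0.002], [-0.119, -0.993, -0.004], [-0.001, 0.004, -1.0]]
wrist_force: [1.4, -7.3, 1.7]
gripper_width: 0.14
gripper_force: 30.0
```

Emit:
{"method": "apply_moves", "body": {"moves": [[[0, 0, 0], 0], [[0, 0, 0], 0], [[0, 0, 0], 0], [[0, 0, 0], 0], [[0, 0, 0], 0]]}}

```text
time_s: 18.45
tcp_pos: [0.5429, 0.1715, 0.1102]
ee_rot: [[0.993, -0.119, -0.002], [-0.119, -0.993, -0.004], [-0.001, 0.004, -1.0]]
wrist_force: [1.5, -7.6, 1.7]
gripper_width: 0.135
gripper_force: 30.0
```

```bash
python3 -c "
from h import *
s=r.sense();print(s['tcp_pos'],s['gripper_force'],s['joint_velocities'].round(2));print(r.finish_job())"
```

```text
[0.54294094 0.17147611 0.11023694] 30.00415815738961 [ 0.06 -0.16  0.01 -0.07  0.    0.06]
the job is handed in; nothing more can be done
None
```

I handed the job in at about 18.5 s; it returned no verdict. By my readings the knob is on the mark, the lock is fully home over the pointer, and the gripper is still holding the shutter at the half line with 30 N.

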